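Drop the sample pellet into the blue jar

TASK

Swing the white drop head by its orange post until the cup is centred above the blue jar and leave it standing there. Only then push the red safety catch fully back towards the column, and press the green handle right down so that the pellet drops into the blue jar. Leave catch and handle like that, both jars where they stand, and the petri dish and amber vials undisturbed.

Things in the scene. Friction and masses are not known exactly. Their poses are not given: they have to be found in the camera images.
- station: Fixed drop station: grey base plate 170 x 190 mm, 16 mm thick, with a 60 mm column; origin on the column's vertical axis at the bench top, x axis roughly away from the robot, z up. The white head (200 x 130 mm, top deck 165 mm above the bench) turns on the column, and reaches out along the station's -x when the head joint reads 0.
- head (a joint): Turn of the white head about the column's vertical axis, rad, counter-clockwise from above, -0.85 to 0.85; starts near 0 with the cup midway between the jars. Stiff (0.9 N m, 3 to 5 N sideways at the post): stays where it is left; a push of more than about 20 N on the catch tab would turn it.
- post_top (a point): Top centre of the orange swing post at the head's outer end: a round upright bar 16 mm in diameter, its top 205 mm above the bench, free for 46 mm below the top, 270 mm from the column axis. Pinch it from above or push it sideways to swing the head.
- cup_mouth (a point): Centre of the lower mouth of the open aluminium drop cup (70 mm outside, 62 mm inside diameter, 60 mm high, lower mouth 105 mm above the bench, 200 mm from the column axis). Two hinged steel leaves close the mouth; they swing down together by 1.35 rad when the handle is pressed home (hanging to 71 mm above the bench), and what lies in the cup drops straight down.
- catch (a joint): Red safety catch, slide along the head towards the column, m: 0 = locked (its block stands under the handle's lug and the handle cannot go down), 0.030 = fully back against its stop, free. Friction about 1.5 N, stays where it is left.
- catch_tab (a point): Top centre of the catch's upright red tab: 12 mm thick along the slide, 32 mm wide, its top 36 mm above the deck (201 mm above the bench); pushed on its outer face (the cup's side), horizontally towards the column along the head. Seen from the robot it stands on the left of the head, 72 mm from the handle's centre line.
- handle (a joint): Green-tipped handle, rad: 0 = up (rising 0.45 rad towards the column), 0.45 = pressed home, level. It hinges 30 mm above the deck, 110 mm from the pad's centre, about a level cross axis at its cup end. Needs about 1 to 3 N at the pad, stays where it is left.
- handle_pad (a point): Centre of the top face of the handle's green pad (36 x 32 mm), 248 mm above the bench when up, about 201 mm when pressed home (it moves about 12 mm towards the column meanwhile). Press it straight down from above.
- pellet: Pressed ochre sample pellet, disc 40 mm in diameter, 14 mm thick, 28 to 56 g, lying on the leaves in the cup; origin at the centre of its underside.
- pellet_center (a point): Centre of the pellet.
- blue_jar: Blue open jar, loose, 112 mm outside diameter at the rim (100 mm at the foot), 55 mm high, wall 4 mm, floor 5 mm; origin at the centre of its underside, z up. Stands on one side or the other of the head, its centre within about 11 mm of the circle that the cup's centre travels.
- white_jar: White jar of the same size, loose, on the other side; the wrong one.
- petri_dish: Clear petri dish with yellow agar, 90 mm in diameter, 15 mm high, loose on the bench in front of the head; bystander. Origin at the centre of its underside.
- vial0: Amber vial 28 mm in diameter, 60 mm high, loose on the bench in front of the jars, on the left seen from the robot; bystander. Origin at the centre of its underside.
- vial1: Like vial0, on the right; bystander.
There are look-alikes about, which are no part of the job. What is shaped like the pellet but purple or turquoise is not meant. There is more than one size of the blue_jar; the job needs the larger.

How it is judged:
On the way, in this order (a step that is already met when the one before it is completed fails the run):
1. the cup stands centred over the blue jar (within 22 mm), head at rest, the catch still locked (horizontal distance between cup_mouth and blue_jar below 0.022 m and value of joint catch below 0.006 m and velocity of joint head between -0.03 and 0.03 rad/s), for 0.3 s.
2. the red catch is back (24 mm or more of 30), the cup still over the blue jar (horizontal distance between cup_mouth and blue_jar below 0.022 m and value of joint catch above 0.024 m), for 0.1 s.
3. the handle is pressed home (0.40 rad or more of 0.45) (value of joint handle above 0.4 rad), for 0.1 s.
At the end, for the whole second after the job is handed in: The pellet rests inside the upright blue jar (its centre within 45 mm of the jar's axis and below 45 mm over the jar's underside), the cup is still over that jar within 22 mm, the catch is back (over 22 mm) and the handle is down (over 0.36 rad) (horizontal distance between pellet_center and blue_jar below 0.045 m and z of pellet_center in the frame of blue_jar between 0 and 0.045 m and linear speed of pellet below 0.03 m/s and angle between blue_jar's own z axis and vertical below 0.1 rad and horizontal distance between cup_mouth and blue_jar below 0.022 m and value of joint catch above 0.022 m and value of joint handle above 0.36 rad); the robot touches nothing.
It fails at once if a jar is shifted by more than 30 mm (distance of any of blue_jar, white_jar from where it was at the start of the episode above 0.03 m).
It fails at once if the petri dish or an amber vial is shifted by more than 30 mm (distance of any of petri_dish, vial0, vial1 from where it was at the start of the episode above 0.03 m).
It fails at once if the catch is released before the cup is over the blue jar (value of joint catch above 0.015 m and horizontal distance between cup_mouth and blue_jar above 0.03 m).
It also fails if it takes over 54 s, if anything falls off the work surface, if the arm or the gripper's body presses on something with over 40 N, if the wrist force passes 120 N, or if a joint passes its speed limit or range.

ROBOT

A 6-joint arm with a two-finger parallel gripper is mounted at the origin on the work surface. World frame = base frame: x ahead of the robot, y to its left, z up, the work surface at z = 0. Lengths are in m, angles in rad, forces in N, time in s.
With the tool pointing down it reaches from about 0.3 to 0.75 m from the base axis. Payload 8.5 kg.
Tool frame: the origin (TCP) lies midway between the tips of the shut fingers; the grasp point (between the pads) lies 19 mm behind it; z points along the fingers, y is the direction in which the jaws open and shut (so a half turn about z gives the same grasp; the last joint's range is limited). The gripper opens to 85 mm and grips with 20 to 120 N. Pads are 22 mm wide; open, the fingers measure 114 mm over their backs; the gripper's body (76 mm by 85 mm) begins 54 mm behind the grasp point. The pads swing forward as they close: fully open they stand 13 mm farther back than shut.
Start: joints at [0.893, 0.381, 1.297, -0, 1.464, -0.215], TCP at [0.246, 0.492, 0.231] pointing down, gripper open.
Joint ranges: [-3.11, 3.11], [-0.89, 2.33], [0.22, 2.48], [-1.42, 4.56], [0.17, 2.85], [-2.88, 2.88]. Speed limits (rad/s): [2.39, 2.39, 3.14, 3.14, 3.14, 3.14].

INTERFACE

Orientations are given as a unit quaternion [w, x, y, z].
In Python, from cell import telemetry, viewer, workorder gives the robot as it stands.
- The arm moves only by the tool send_rows, never from a script. Its argument "motion" is a list that holds one entry, the list of rows, each a list of 7 numbers: the turn, a rotation vector about the tool's x, y, z in degrees, then the shift along the tool's x, y, z in mm, then the opening in per cent of the stroke, from 0 (shut) to 100 (fully open). In form: [[[ax, ay, az, dx, dy, dz, jaw], ...]]. A call has 1 to 10 rows; each row shifts and turns the pose as measured when the row begins, along the tool's axes as they then stand; what a row does not reach is not made up. A row lasts 1/10 s, in which the tool goes at most 50 mm and 8.59 degrees, less where a joint would pass 70% of its speed; a pose out of reach is approached as far as the arm can. A call is refused whole if a number of a shift passes 50 or a number of a turn 8.59, either way. A call with a gripper value outside its range is refused whole. The fingers move at their own pace and stop on an object; the grip force is fixed at half the most. Time passes only in rows, so rows that do not move let the fingers close. It gives the time, the measured TCP pose, the force and the opening at its end, in the units of the state.
- telemetry.read_state(): the state, without advancing time (a new reading comes with each control period).
- viewer.camera(name): name is "scene" or "top" or "wrist"; returns a dict with "pixels" (400x640x3 uint8, red, green, blue), "range_z" (400x640 float32, m along the optical axis (not along the pixel's ray), 0 where there is no reading), "vertical_fov" (degrees; the focal length in pixels is half the picture's height over the tangent of half this angle, whatever the lens; pixels are square), "cx", "cy" (the principal point, pixels), "k1" (the pictures are not rectified: a ray, as slopes to the right and down, at radius r is drawn at 1 + k1 r^2 times it, then the intrinsics apply), "rvec" (rotation vector, rad) and "tvec" (3), from world to camera coordinates, as OpenCV has them; the wrist camera has in their place "tool_from_camera" (4x4, takes a point from camera to tool coordinates, whose origin is the TCP and whose axes are the flange's). Camera axes: x right, y down, z forward; pixel columns grow to the right and rows downward; lengths in m; the calibration is good to about 2 mm. A picture is of the moment at which its call begins: read the wrist's pose just before it.
- workorder.finish_job(): hands the job in, once; it reports no verdict.
The state is a dict: "clock": time; "joint_pos": joint angles; "dq": joint speeds; "tau": joint torques, N m; "position": TCP position; "ee_rot": TCP orientation; "wrist_force": force on the tool from outside, world axes, zero at the start; "torque": the same for the moment, N m; "finger_gap": finger opening in m.
Only numpy, scipy, OpenCV 4.12 (cv2) and the standard library are available. Lean on these libraries where they do the work, as an engineer would, in place of code of your own. Each camera call takes 0.05 s, during which the arm holds its last target.

## Working session

There is one attempt and no reset: what is moved stays moved. The work goes in short steps, Python scripts to look and compute and a tool call to move; the robot and the scene stay as the last step left them, time stands still between calls to the robot, and variables do not carry over. Pictures are saved under pics/ and viewed, and the job is handed in when it is done.

Besides the shell and the picture viewer there is one more tool, called after "Call:" in YAML: its name, and indented under it one key for each argument. send_rows: Moves the arm, as the interface text tells. Its arguments: {"type":"object","properties":{"motion":{"type":"array","items":{"type":"array","items":{"type":"array","items":{"type":"number"}}}}},"required":["motion"]}

```bash
mkdir -p pics
cat > h.py <<'E'
import numpy as np, cv2, pickle
from cell import telemetry, viewer, workorder
def snap(name,tag):
    s=telemetry.read_state(); c=viewer.camera(name)
    cv2.imwrite(f'pics/{tag}.png',cv2.cvtColor(c['pixels'],cv2.COLOR_RGB2BGR))
    pickle.dump((s,c),open(f'pics/{tag}.pkl','wb')); return s,c
def load(tag): return pickle.load(open(f'pics/{tag}.pkl','rb'))
def K(c):
    f=200/np.tan(np.radians(c['vertical_fov'])/2)
    return np.array([[f,0,c['cx']],[0,f,c['cy']],[0,0,1.]]),np.array([c['k1'],0,0,0,0.])
def cloud(c):
    k,d=K(c); v,u=np.mgrid[0:400,0:640]
    p=np.stack([u,v],-1).reshape(-1,1,2).astype(float)
    n=cv2.undistortPointsIter(p,k,d,None,None,(3,50,1e-10))[:,0] if hasattr(cv2,'undistortPointsIter') else cv2.undistortPoints(p,k,d)[:,0]
    z=c['range_z'].reshape(-1,1); X=np.hstack([n*z,z])
    R=cv2.Rodrigues(np.array(c['rvec'],float))[0]
    return ((X-np.array(c['tvec']).ravel())@R).reshape(400,640,3)
E
python3 - <<'E'
from h import *
for n in('scene','top'):
    s,c=snap(n,n+'0'); print(c['vertical_fov'],c['k1'],c['rvec'],c['tvec'])
s,c=snap('wrist','wrist0'); print(s)
E
```

```text
55.42003987445436 -0.07498976054006962 [ 1.00411235  2.30961828 -1.16466136] [ 0.42061927 -0.08284383  1.25994881]
49.59724599474916 -0.03499398196281366 [ 2.04529127 -2.15353002  0.24880209] [-0.02268896  0.59825693  0.86024286]
{'clock': 0.1, 'joint_pos': array([ 8.92690798e-01,  3.81106815e-01,  1.29818803e+00, -3.08687909e-05,
        1.46355698e+00, -2.15281527e-01]), 'dq': array([ 0.00043495, -0.00286903, -0.00018765, -0.00088657, -0.00198979,
        0.00094283]), 'tau': array([ 4.75779481e-03, -4.49216759e+01, -2.31655294e+01, -1.42994722e-04,
        3.64164487e-03, -1.96810504e-05]), 'position': array([0.24539238, 0.4919261 , 0.23078419]), 'ee_rot': array([-2.58133784e-04,  2.29350451e-01,  9.73343708e-01, -5.74441218e-04]), 'wrist_force': array([-0.80901257, -0.12804124, -0.54783654]), 'torque': array([-0.02334094, -0.00727449, -0.00474043]), 'finger_gap': 0.0857046826160559}
```

View pics/scene0.png

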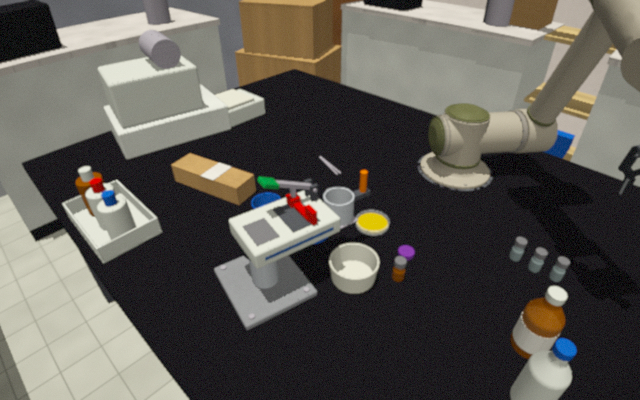

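View pics/top0.png

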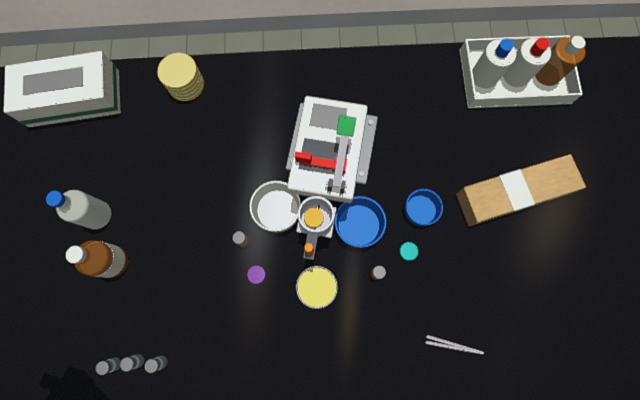

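The top view shows the head pointing down at about (315,210), the large blue jar at (360,222), the white jar at (275,206) and the orange post at (309,247). The green pad is at (346,125) and the red tab at (303,158). Next I turn these into positions.

Run:
```python
from h import *
for tag in('top0','scene0'):
    s,c=load(tag); P=cloud(c); hsv=cv2.cvtColor(c['pixels'],cv2.COLOR_RGB2HSV); H,S,V=cv2.split(hsv); ok=c['range_z']>0
    X,Y,Z=P[...,0],P[...,1],P[...,2]
    near=ok&(X>.2)&(X<1.1)&(abs(Y)<.6)
    for n,lo,hi in(('orange',8,20),('green',50,75),('red',0,4),('blue',100,120),('yellow',20,32)):
        m=(near&(H>=lo)&(H<=hi)&(S>130)&(V>60)).astype(np.uint8)
        k,l,st,ce=cv2.connectedComponentsWithStats(m)
        for i in range(1,k):
            if st[i,4]>12:
                q=P[l==i]; print(tag,n,st[i,4],ce[i].round(0),'med',np.median(q,0).round(3),'min',np.percentile(q,3,0).round(3),'max',np.percentile(q,97,0).round(3))
    if tag=='top0':
        for n,(u,v) in dict(vL=(239,238),vR=(379,272),purple=(256,274)).items(): print(n,P[v,u].round(3))
        def circ(q):
            A=np.c_[2*q,np.ones(len(q))]; r=np.linalg.lstsq(A,(q**2).sum(1),rcond=None)[0]; return r[:2],np.sqrt(r[2]+r[0]**2+r[1]**2)
        for n,(u,v),w in(('blue',(360,222),33),('white',(275,206),33)):
            vv,uu=np.mgrid[0:400,0:640]; m=ok&(np.hypot(uu-u,vv-v)<w)&(Z>.045)&(Z<.065)
            q=P[m]; print(n,len(q),circ(q[:,:2]),Z[m].mean())
        m=ok&(abs(Z-.165)<.006)&(X>.4)&(X<1)&(abs(Y)<.3)
        r=cv2.minAreaRect(P[m][:,:2].astype(np.float32)); print('deck',m.sum(),r, cv2.boxPoints(r))
        m=ok&(abs(Z-.016)<.004)&(X>.4)&(X<1)&(abs(Y)<.3); print('base',m.sum(),P[m].min(0),P[m].max(0))
```

```text
top0 orange 142 [548.  63.] med [ 0.89  -0.597  0.072] min [ 0.882 -0.6    0.018] max [ 0.913 -0.595  0.117]
top0 orange 886 [ 95. 258.] med [0.484 0.409 0.109] min [0.458 0.391 0.085] max [0.52  0.441 0.133]
top0 orange 85 [308. 248.] med [ 0.474 -0.022  0.203] min [ 0.469 -0.029  0.001] max [ 0.498 -0.007  0.206]
top0 orange 16 [373. 276.] med [ 0.428 -0.153  0.027] min [ 0.422 -0.161  0.01 ] max [ 0.438 -0.15   0.032]
top0 green 300 [346. 125.] med [ 0.686 -0.1    0.248] min [ 0.672 -0.114  0.24 ] max [ 0.701 -0.086  0.255]
top0 red 221 [540.  46.] med [ 0.896 -0.545  0.144] min [ 0.886 -0.562  0.121] max [ 0.912 -0.534  0.148]
top0 red 397 [315. 160.] med [ 0.645 -0.04   0.177] min [ 0.632 -0.079  0.169] max [ 0.654 -0.007  0.202]
top0 red 28 [344. 165.] med [ 0.631 -0.097  0.186] min [ 0.622 -0.101  0.173] max [ 0.644 -0.094  0.189]
top0 blue 214 [504.  47.] med [ 0.895 -0.466  0.144] min [ 0.885 -0.482  0.122] max [ 0.911 -0.454  0.148]
top0 blue 1180 [424. 207.] med [ 0.578 -0.284  0.005] min [ 0.538 -0.316 -0.001] max [ 0.611 -0.241  0.041]
top0 blue 266 [ 55. 198.] med [0.60
[... 1770 characters left out ...]
141] min [ 0.89  -0.561  0.121] max [ 0.913 -0.534  0.148]
scene0 red 389 [302. 208.] med [ 0.648 -0.053  0.181] min [ 0.625 -0.101  0.168] max [ 0.659 -0.004  0.202]
scene0 blue 156 [109. 197.] med [ 0.902 -0.46   0.141] min [ 0.889 -0.481  0.121] max [ 0.913 -0.454  0.147]
scene0 blue 314 [263. 198.] med [ 0.553 -0.31   0.024] min [ 0.497 -0.365 -0.001] max [ 0.599 -0.278  0.041]
scene0 blue 19 [320. 241.] med [ 0.559 -0.084  0.003] min [ 0.543 -0.088 -0.001] max [ 0.568 -0.082  0.008]
scene0 blue 441 [565. 349.] med [0.604 0.47  0.17 ] min [0.424 0.456 0.001] max [0.615 0.505 0.173]
scene0 yellow 412 [372. 221.] med [ 0.407 -0.033  0.008] min [ 0.374 -0.067  0.005] max [0.44  0.001 0.01 ]
```

Run:
```python
from h import *
a=cv2.imread('pics/top0.png')[80:320,200:440]; cv2.imwrite('pics/z1.png',cv2.resize(a,(600,600),interpolation=cv2.INTER_CUBIC))
a=cv2.imread('pics/scene0.png')[140:340,200:430]; cv2.imwrite('pics/z2.png',cv2.resize(a,(690,600),interpolation=cv2.INTER_CUBIC))
```

```text
(no output)
```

View pics/z1.png

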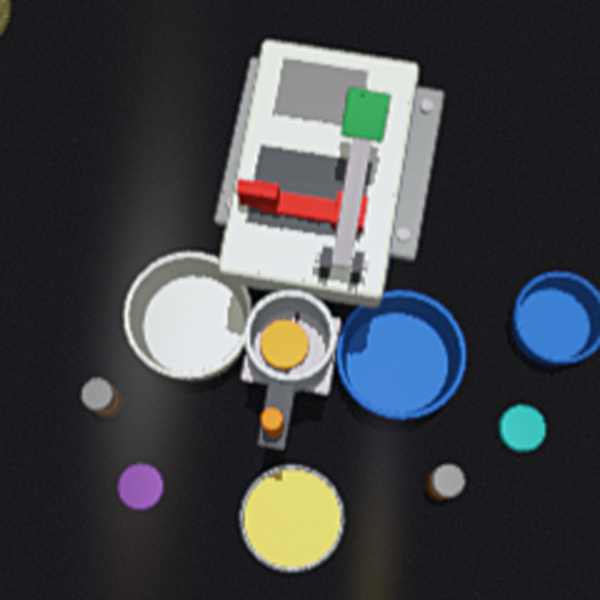

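View pics/z2.png

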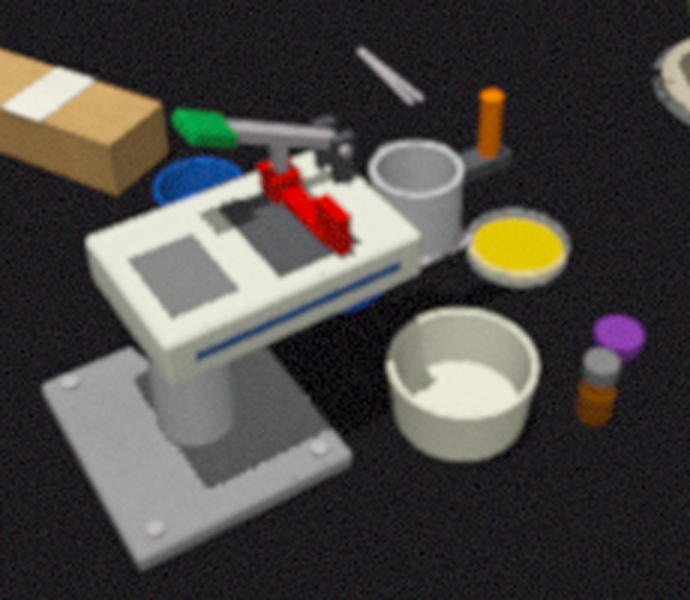

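```bash
cat >> h.py <<'E'
def circ(q):
    A=np.c_[2*q,np.ones(len(q))]; r=np.linalg.lstsq(A,(q**2).sum(1),rcond=None)[0]; return r[:2],np.sqrt(r[2]+r[0]**2+r[1]**2)
def rng(P,c):
    hsv=cv2.cvtColor(c['pixels'],cv2.COLOR_RGB2HSV); return cv2.split(hsv)
E
python3 - <<'E'
from h import *
s,c=load('top0'); P=cloud(c); H,S,V=rng(P,c); X,Y,Z=np.moveaxis(P,-1,0); ok=c['range_z']>0
vv,uu=np.mgrid[0:400,0:640]
m=ok&(abs(Z-.165)<.006)&(X>.4)&(X<1)&(abs(Y)<.3)
mm=(m&(X>.592)).astype(np.uint8); k,l,st,ce=cv2.connectedComponentsWithStats(mm); i=1+st[1:,4].argmax()
r=cv2.minAreaRect(P[l==i][:,:2].astype(np.float32)); print('deck',r,cv2.boxPoints(r))
cup=m&(np.hypot(uu-316,vv-216)<22)&(X<.585); print('cup',cup.sum(),circ(P[cup][:,:2]))
p=ok&(Z>.2)&(np.hypot(uu-308,vv-248)<10); print('post',p.sum(),P[p].mean(0),P[p].max(0),P[p].min(0))
t=ok&(Z>.197)&(H<6)&(S>130)&(np.hypot(uu-303,vv-158)<15); q=P[t][:,:2]; print('tab',t.sum(),P[t].mean(0),cv2.minAreaRect(q.astype(np.float32)),cv2.boxPoints(cv2.minAreaRect(q.astype(np.float32))))
b=ok&(abs(Z-.016)<.003)&(abs(X-.7)<.2)&(abs(Y+.05)<.15); 
print('base',b.sum(),cv2.boxPoints(cv2.minAreaRect(P[b][:,:2].astype(np.float32))))
E
```

```text
deck ((0.6906195282936096, -0.07130551338195801), (0.12968872487545013, 0.1766953021287918), 77.14600372314453) [[ 0.5900601  -0.11487041]
 [ 0.76232743 -0.15417935]
 [ 0.79117894 -0.02774061]
 [ 0.6189116   0.01156832]]
cup 244 (array([ 0.54484856, -0.038089  ]), np.float64(0.03277085466854036))
post 61 [ 0.47645009 -0.02244909  0.20387297] [ 0.48362719 -0.01478121  0.20696376] [ 0.46924279 -0.0291106   0.20090974]
tab 87 [ 0.65050247 -0.01982199  0.19995184] ((0.6504923105239868, -0.0195583738386631), (0.030728021636605263, 0.010638830251991749), 80.17095947265625) [[ 0.6426282  -0.03378879]
 [ 0.65311086 -0.03560494]
 [ 0.6583564  -0.00532795]
 [ 0.64787376 -0.00351181]]
base 961 [[ 0.48569378 -0.16498622]
 [ 0.78572834 -0.25048968]
 [ 0.8637657   0.02334625]
 [ 0.5637312   0.1088497 ]]
```

```bash
cat >> h.py <<'E'
from scipy.spatial.transform import Rotation as Ro
def pose():
    s=telemetry.read_state(); q=s['ee_rot']; R=Ro.from_quat([q[1],q[2],q[3],q[0]]); return s,np.array(s['position']),R
def plan(target,theta,jaw,n=None):
    """single straight plan: print per-row tool deltas; tool down w/ y axis at angle theta(deg)"""
    s,p,R=pose(); t=np.radians(theta)
    y=np.array([np.cos(t),np.sin(t),0]); z=np.array([0,0,-1.]); T=Ro.from_matrix(np.c_[np.cross(y,z),y,z])
    rv=np.degrees((R.inv()*T).as_rotvec()); d=R.inv().apply(np.array(target)-p)*1000
    yv=R.apply([0,1,0])
    print('at',p.round(4),'theta',np.degrees(np.arctan2(yv[1],yv[0])).round(2),'gap',round(s['finger_gap'],4),'F',np.round(s['wrist_force'],1),'t',s['clock'])
    print('turn(tool)',rv.round(2),'shift(tool, mm)',d.round(1))
E
python3 -c "
from h import *
plan([.4765,-.0225,.245],77.15,100)"
```

```text
at [0.2454 0.492  0.2309] theta 63.49 gap 0.0854 F [0.5 0.  0.1] t 0.15
turn(tool) [ -0.06  -0.02 -13.66] shift(tool, mm) [-436.5 -357.2  -13.9]
```

Call:
send_rows:
  motion:
    - [[0,0,0,-36,-30,-5,100],[0,0,0,-36,-30,-5,100],[0,0,0,-36,-30,-4,100],[0,0,0,-36,-30,0,100],[0,0,0,-36,-30,0,100],[0,0,0,-36,-30,0,100],[0,0,0,-36,-30,0,100],[0,0,0,-36,-30,0,100],[0,0,0,-36,-30,0,100],[0,0,0,-36,-30,0,100]]

```text
clock: 1.15
position: [0.4377, 0.0512, 0.2438]
ee_rot: [-0.001, 0.224, 0.975, -0.001]
wrist_force: [0.7, 1.2, 0.2]
finger_gap: 0.0851
```

```bash
python3 -c "
from h import *
plan([.4765,-.0225,.245],77.15,100)"
```

```text
at [0.4377 0.0512 0.2438] theta 64.07 gap 0.0851 F [0.7 1.2 0.2] t 1.15
turn(tool) [ -0.13  -0.08 -13.08] shift(tool, mm) [-67.2 -49.3  -1.2]
```

Call:
send_rows:
  motion:
    - [[0,0,-6.5,-33.5,-24.5,0,100],[0,0,-6.5,-30.5,-28,0,100],[0,0,0,0,0,0,100]]

```text
clock: 1.45
position: [0.4789, -0.0302, 0.2431]
ee_rot: [-0.001, 0.111, 0.994, -0.001]
wrist_force: [-0.6, -0.1, -0.8]
finger_gap: 0.0855
```

```bash
python3 -c "
from h import *
plan([.4765,-.0225,.170],77.15,100)"
```

```text
at [ 0.4789 -0.0302  0.2431] theta 77.26 gap 0.0855 F [-0.6 -0.1 -0.8] t 1.45
turn(tool) [-0.15 -0.11  0.11] shift(tool, mm) [ 3.9  7.2 73.1]
```

Call:
send_rows:
  motion:
    - [[0,0,0,4,7,0,100],[0,0,0,0,0,35,100],[0,0,0,0,0,35,100],[0,0,0,0,0,3,100]]

```text
clock: 1.85
position: [0.4751, -0.0194, 0.169]
ee_rot: [-0.0, 0.112, 0.994, -0.001]
wrist_force: [-0.3, -0.6, 0.1]
finger_gap: 0.0853
```

```bash
python3 -c "
from h import *
plan([.4765,-.0225,.170],77.15,100)"
```

```text
at [ 0.4751 -0.0194  0.169 ] theta 77.1 gap 0.0853 F [-0.3 -0.6  0.1] t 1.85
turn(tool) [-0.11 -0.02 -0.05] shift(tool, mm) [-2.  -2.7 -1. ]
```

Call:
send_rows:
  motion:
    - [[0,0,0,-2,-2.5,0,50],[0,0,0,0,0,0,0],[0,0,0,0,0,0,0],[0,0,0,0,0,0,0],[0,0,0,0,0,0,0],[0,0,0,0,0,0,0]]

```text
clock: 2.45
position: [0.4775, -0.0207, 0.174]
ee_rot: [0.003, 0.111, 0.994, -0.002]
wrist_force: [2.2, -0.5, -7.8]
finger_gap: 0.0143
```

```bash
python3 -c "
from h import *
plan([.4765,-.0225,.170],77.15,100)
snap('top','top1')
C=np.array([.7398,-.0826]);s,p,R=pose();v=p[:2]-C;print(np.hypot(*v),np.degrees(np.arctan2(v[1],v[0])))
"
```

```text
at [ 0.4775 -0.0207  0.174 ] theta 77.21 gap 0.0143 F [ 2.2 -0.5 -7.8] t 2.45
turn(tool) [-0.15  0.34  0.06] shift(tool, mm) [ 0.6 -2.   4. ]
0.26950630228602873 166.71541459828373
```

Call:
send_rows:
  motion:
    - [[0,0,-1.5,-0.1,-7,0,0],[0,0,-3,-0.4,-14,0,0],[0,0,-3,-0.4,-14,0,0],[0,0,-3,-0.4,-14,0,0],[0,0,-3,-0.4,-14,0,0],[0,0,-3,-0.4,-14,0,0],[0,0,-3,-0.4,-14,0,0],[0,0,-1.5,-0.1,-7,0,0],[0,0,0,0,0,0,0]]

```text
clock: 3.4
position: [0.4726, -0.1177, 0.1739]
ee_rot: [0.001, -0.078, 0.997, 0.003]
wrist_force: [0.3, -2.2, -2.4]
finger_gap: 0.0141
```

```bash
python3 -c "
from h import *
plan([.4781,-.149,.174],104.22,100)
C=np.array([.7398,-.0826]);s,p,R=pose();v=p[:2]-C;print(np.hypot(*v),np.degrees(np.arctan2(v[1],v[0])))
"
```

```text
at [ 0.4726 -0.1177  0.1739] theta 98.92 gap 0.0141 F [ 0.3 -2.2 -2.4] t 3.4
turn(tool) [ 0.27  0.2  -5.3 ] shift(tool, mm) [ -0.6 -31.7  -0.2]
0.269462921166116 -172.50755191996592
```

Call:
send_rows:
  motion:
    - [[0,0,-2,-0.2,-12,0,0],[0,0,-2,-0.5,-12,0,0],[0,0,-1.3,-0.3,-7,0,0],[0,0,0,0,0,0,0],[0,0,0,0,0,0,0]]

```text
clock: 3.9
position: [0.4781, -0.1468, 0.1739]
ee_rot: [0.0, -0.124, 0.992, 0.003]
wrist_force: [-1.5, -0.6, -1.5]
finger_gap: 0.0144
```

```bash
python3 -c "
from h import *
plan([.4781,-.149,.174],104.22,100)
C=np.array([.7398,-.0826]);s,p,R=pose();v=p[:2]-C;print(np.hypot(*v),np.degrees(np.arctan2(v[1],v[0])))
"
```

```text
at [ 0.4781 -0.1468  0.1739] theta 104.24 gap 0.0144 F [-1.5 -0.6 -1.5] t 3.9
turn(tool) [0.35 0.06 0.02] shift(tool, mm) [ 0.5 -2.1 -0.1]
0.2694578106619747 -166.21331344283783
```

Call:
send_rows:
  motion:
    - [[0,0,0,0,-2,0,0],[0,0,0,0,0,0,0],[0,0,0,0,0,0,100],[0,0,0,0,0,0,100],[0,0,0,0,0,0,100],[0,0,0,0,0,0,100],[0,0,0,0,0,-40,100],[0,0,0,0,0,-40,100],[0,0,0,30,0,0,100]]

```text
clock: 4.8
position: [0.4508, -0.1549, 0.2563]
ee_rot: [0.0, -0.125, 0.992, 0.004]
wrist_force: [-0.9, -1.2, -1.1]
finger_gap: 0.0855
```

```bash
cat > look.py <<'E'
from h import *
import sys
s,c=snap('top',sys.argv[1]); P=cloud(c); H,S,V=rng(P,c); X,Y,Z=np.moveaxis(P,-1,0); ok=c['range_z']>0
C=np.array([.7398,-.0826])
near=ok&(abs(X-.6)<.25)&(abs(Y+.05)<.3)
def comp(m):
    k,l,st,ce=cv2.connectedComponentsWithStats(m.astype(np.uint8)); 
    if k<2: return None
    i=1+st[1:,4].argmax(); return l==i
def rep(n,m):
    if m is None: print(n,None); return
    q=P[m]; print(n,m.sum(),q.mean(0).round(4),'min',q.min(0).round(3),'max',q.max(0).round(3))
rep('post',comp(near&(H>=8)&(H<=20)&(S>130)&(Z>.198)&(Z<.21)))
t=comp(near&(H<6)&(S>130)&(Z>.195)&(Z<.208)); rep('tab',t)
if t is not None: print(cv2.boxPoints(cv2.minAreaRect(P[t][:,:2].astype(np.float32))).round(4).tolist())
rep('pad',comp(near&(H>=50)&(H<=75)&(S>130)))
pc=C+.2*np.array([np.cos(np.pi+.2483),np.sin(np.pi+.2483)])
q=near&(abs(Z-.165)<.005)&(np.hypot(X-pc[0],Y-pc[1])<.05)&(np.hypot(X-C[0],Y-C[1])>.166); 
if q.sum()>20: print('cup',q.sum(),circ(P[q][:,:2]))
d=near&(abs(Z-.165)<.005)&(np.hypot(X-C[0],Y-C[1])<.15); r=cv2.minAreaRect(P[comp(d)][:,:2].astype(np.float32)); print('deck',r)
E
python3 look.py top2
```

```text
post None
tab 102 [ 0.6315 -0.066   0.1999] min [ 0.624 -0.081  0.195] max [ 0.64  -0.051  0.205]
[[0.6230000257492065, -0.052000001072883606], [0.6309000253677368, -0.08240000158548355], [0.6414999961853027, -0.07970000058412552], [0.6334999799728394, -0.04919999837875366]]
pad 306 [ 0.702  -0.1228  0.2447] min [ 0.682 -0.169 -0.003] max [ 0.839 -0.106  0.256]
cup 114 (array([ 0.54606409, -0.13062608]), np.float64(0.0324832615062987))
deck ((0.6855173707008362, -0.09360583871603012), (0.18901507556438446, 0.12886233627796173), 12.741701126098633)
```

View pics/top2.png

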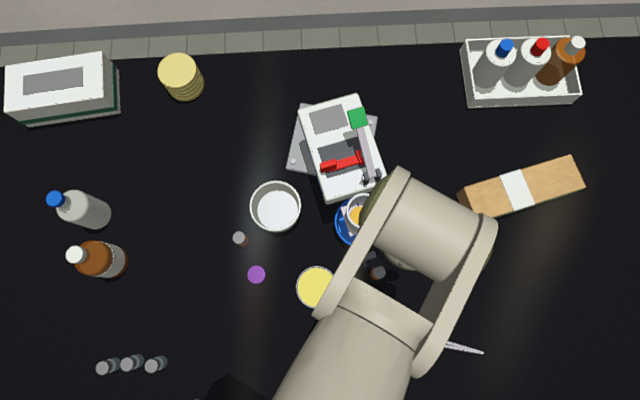

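The cup is now at about (355,213) over the blue jar, within roughly 2 mm. The tab is at (340,162) and the catch is still forward. Next is the catch.

```bash
python3 -c "
from h import *
plan([.6005,-.0738,.256],104.1,100)"
```

```text
at [ 0.4459 -0.1548  0.2543] theta 104.24 gap 0.0852 F [ 0.3 -0.3  0.9] t 4.85
turn(tool) [ 0.67 -0.23  0.14] shift(tool, mm) [-169.8   40.5   -1.9]
```

Call:
send_rows:
  motion:
    - [[0.3,0,0,-30,7,-3,50],[0.3,0,0,-40,9.5,0,0],[0,0,0,-40,9.5,0,0],[0,0,0,-40,9.5,0,0],[0,0,0,-20,5,0,0],[0,0,0,0,0,0,0]]

```text
clock: 5.45
position: [0.6046, -0.0714, 0.2575]
ee_rot: [-0.001, -0.121, 0.993, -0.0]
wrist_force: [-1.0, -0.2, -1.6]
finger_gap: 0.0001
```

```bash
python3 -c "
from h import *
plan([.6005,-.0738,.180],104.1,100)"
```

```text
at [ 0.6046 -0.0714  0.2575] theta 103.95 gap 0.0001 F [-1.  -0.2 -1.6] t 5.45
turn(tool) [-0.01 -0.16 -0.15] shift(tool, mm) [ 4.4 -1.3 77.6]
```

Call:
send_rows:
  motion:
    - [[0,0,0,4.5,-1.5,0,0],[0,0,0,0,0,35,0],[0,0,0,0,0,35,0],[0,0,0,0,0,4,0],[0,0,0,0,0,0,0]]

```text
clock: 5.95
position: [0.5969, -0.0768, 0.1839]
ee_rot: [-0.001, -0.12, 0.993, -0.001]
wrist_force: [-0.6, 0.7, 0.6]
finger_gap: 0.0001
```

```bash
python3 -c "
from h import *
plan(np.array([.6315,-.066,.180])+.0*np.array([.969,.245,0]),104.1,100)"; python3 look.py top3
```

```text
at [ 0.5969 -0.0768  0.1839] theta 103.81 gap 0.0001 F [-0.6  0.7  0.6] t 5.95
turn(tool) [-0.11 -0.08 -0.29] shift(tool, mm) [-36.2   2.3   3.9]
post 60 [ 0.478  -0.1475  0.2039] min [ 0.471 -0.155  0.198] max [ 0.484 -0.14   0.207]
tab None
pad None
cup 116 (array([ 0.54602195, -0.13130584]), np.float64(0.032593081314342555))
deck ((0.602953314781189, -0.11438818275928497), (0.018565787002444267, 0.040773142129182816), 26.865684509277344)
```

View pics/top3.png

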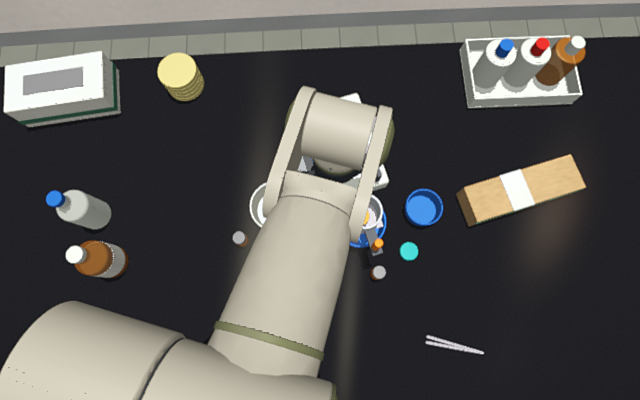

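Call:
send_rows:
  motion:
    - [[0,0,0,-8,1,2,0],[0,0,0,-8,1,2,0],[0,0,0,-6,0,0,0],[0,0,0,-6,0,0,0]]

```text
clock: 6.4
position: [0.6262, -0.0686, 0.1845]
ee_rot: [0.002, -0.12, 0.993, -0.003]
wrist_force: [-2.2, -0.6, -1.9]
finger_gap: 0.0
```

Call:
send_rows:
  motion:
    - [[0,0,0,-6,0,0,0],[0,0,0,-6,0,0,0]]

```text
clock: 6.6
position: [0.6389, -0.0654, 0.1845]
ee_rot: [0.002, -0.12, 0.993, -0.003]
wrist_force: [-1.4, -1.0, -0.0]
finger_gap: 0.0002
```

```bash
python3 -c "
from h import *
plan(np.array([.6315,-.066,.180])+.013*np.array([.969,.245,0]),104.1,100)"
```

```text
at [ 0.6389 -0.0654  0.1845] theta 103.77 gap 0.0002 F [-1.4 -1.  -0. ] t 6.6
turn(tool) [-0.33  0.15 -0.33] shift(tool, mm) [-5.7  1.2  4.5]
```

Call:
send_rows:
  motion:
    - [[0,0,0,-3,0,0,0],[0,0,0,-2,0,0,0]]

```text
clock: 6.8
position: [0.6448, -0.0639, 0.1845]
ee_rot: [0.002, -0.12, 0.993, -0.003]
wrist_force: [-1.7, -1.2, -0.8]
finger_gap: 0.0
```

Call:
send_rows:
  motion:
    - [[0,0,0,-2,0,0,0]]

```text
clock: 6.9
position: [0.6453, -0.0636, 0.1844]
ee_rot: [-0.001, -0.12, 0.993, -0.003]
wrist_force: [-16.3, -3.4, 5.0]
finger_gap: 0.0001
```

Call:
send_rows:
  motion:
    - [[0,0,0,-1.5,0,0,0]]

```text
clock: 7.0
position: [0.6451, -0.0637, 0.1845]
ee_rot: [-0.003, -0.12, 0.993, -0.003]
wrist_force: [-11.8, -2.5, 3.7]
finger_gap: 0.0001
```

```bash
python3 -c "
from h import *
plan(np.array([.6315,-.066,.180])+.013*np.array([.969,.245,0]),104.1,100)"
```

```text
at [ 0.6451 -0.0637  0.1845] theta 103.76 gap 0.0001 F [-11.8  -2.5   3.7] t 7.0
turn(tool) [-0.27 -0.38 -0.34] shift(tool, mm) [0.7 1.1 4.5]
```

Call:
send_rows:
  motion:
    - [[0,0,0,8,0,0,0],[0,0,0,4,0,-10,0],[0,0,0,0,0,-40,0],[0,0,0,0,0,-40,0],[0,0,0,0,0,-20,0],[0,0,0,0,0,0,0]]

```text
clock: 7.6
position: [0.6332, -0.0659, 0.3019]
ee_rot: [-0.0, -0.12, 0.993, -0.003]
wrist_force: [-0.2, -0.3, 0.1]
finger_gap: -0.0
```

```bash
python3 -c "
from h import *
plan(np.array([.701,-.1225,.285])+.006*np.array([.969,.245,0]),104,100)
snap('scene','sc4')
a=cv2.imread('pics/sc4.png')[100:340,160:480]; cv2.imwrite('pics/z4.png',cv2.resize(a,(800,600),interpolation=cv2.INTER_CUBIC))
"
```

```text
at [ 0.6332 -0.0659  0.3019] theta 103.76 gap -0.0 F [-0.2 -0.3  0.1] t 7.6
turn(tool) [-0.33 -0.06 -0.24] shift(tool, mm) [-58.4 -71.   17.3]
```

View pics/z4.png

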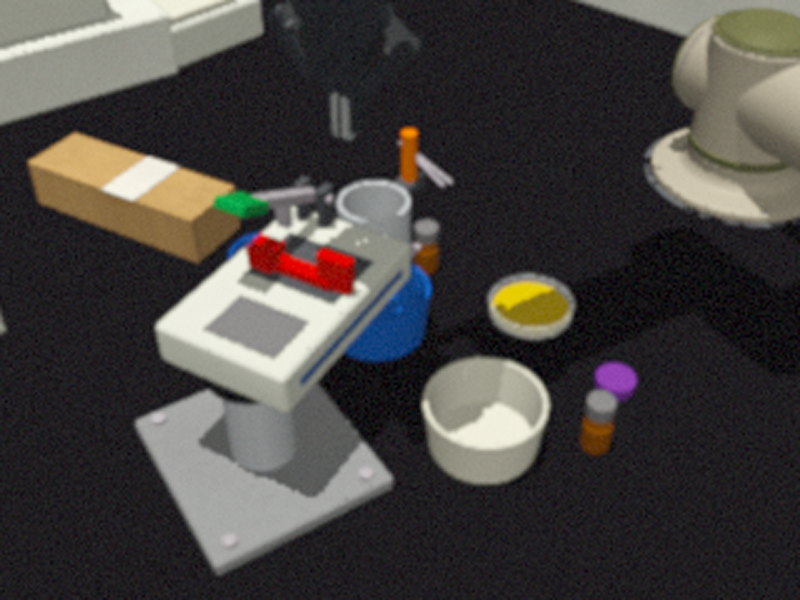

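The catch bar has moved back: the tab is at (337,270) and its block at (265,252), clear of the lug. The cup still stands over the blue jar. I'll measure the tab, pad and jar from the scene camera.

Run:
```python
from h import *
s,c=load('sc4'); P=cloud(c); H,S,V=rng(P,c); X,Y,Z=np.moveaxis(P,-1,0); ok=c['range_z']>0
n=ok&(abs(X-.65)<.2)&(abs(Y+.05)<.2)
C=np.array([.7398,-.0826]); a=np.radians(14.0); u=np.array([-np.cos(a),-np.sin(a)]); w=np.array([u[1],-u[0]])
def rep(k,m): q=P[m]; l=(q[:,:2]-C)@u; t=(q[:,:2]-C)@w; print(k,m.sum(),q.mean(0).round(4),'along',np.percentile(l,[3,97]).round(4),'lat',np.percentile(t,[3,97]).round(4))
rep('tabtop',n&(H<6)&(S>130)&(Z>.197)&(Z<.205)&(Y>-.09))
rep('pad',n&(H>=50)&(H<=75)&(S>130)&(Z>.235))
p=n&(abs(Z-.055)<.005)&(H>95)&(H<125)&(S>120); rep('bluerim',p); print(circ(P[p][:,:2]))
```

```text
tabtop 70 [ 0.6622 -0.0566  0.2005] along [0.064  0.0756] lat [0.0296 0.0588]
pad 151 [ 0.7069 -0.1154  0.249 ] along [0.0291 0.0579] lat [-0.0405 -0.013 ]
bluerim 98 [ 0.5384 -0.0924  0.0541] along [0.1532 0.2518] lat [0.0177 0.0551]
(array([ 0.54454124, -0.1295602 ]), np.float64(0.052534142059693895))
```

Call:
send_rows:
  motion:
    - [[0,0,0,-20,-24,0,0],[0,0,0,-20,-24,0,0],[0,0,0,-16,-20,5,0],[0,0,0,0,0,0,0],[0,0,0,0,0,0,0]]

```text
clock: 8.15
position: [0.7041, -0.1191, 0.2882]
ee_rot: [-0.005, -0.12, 0.993, 0.0]
wrist_force: [-0.6, -0.9, 0.3]
finger_gap: 0.0003
```

```bash
python3 -c "
from h import *
plan(np.array([.701,-.1225,.255])+.006*np.array([.969,.245,0]),104,100)"
```

```text
at [ 0.7041 -0.1191  0.2882] theta 103.83 gap 0.0003 F [-0.6 -0.9  0.3] t 8.15
turn(tool) [ 0.09 -0.59 -0.17] shift(tool, mm) [-2.5 -2.6 33.2]
```

Call:
send_rows:
  motion:
    - [[0,0,0,-4,-1,10,0],[0,0,0,0,0,20,0],[0,0,0,0,0,12,0],[0,0,0,0,0,12,0]]

```text
clock: 8.55
position: [0.7068, -0.1166, 0.2321]
ee_rot: [-0.004, -0.121, 0.993, -0.0]
wrist_force: [0.2, 0.0, 1.0]
finger_gap: 0.0001
```

Call:
send_rows:
  motion:
    - [[0,0,0,-1,0,12,0],[0,0,0,-1,0,8,0]]

```text
clock: 8.75
position: [0.7075, -0.1145, 0.2102]
ee_rot: [-0.005, -0.122, 0.993, 0.0]
wrist_force: [-0.6, -0.6, 1.0]
finger_gap: 0.0003
```

Call:
send_rows:
  motion:
    - [[0,0,0,0,0,5,0],[0,0,0,0,0,4,0]]

```text
clock: 8.95
position: [0.7071, -0.1137, 0.2004]
ee_rot: [-0.005, -0.122, 0.992, 0.0]
wrist_force: [-0.5, -1.5, 16.7]
finger_gap: -0.0001
```

Call:
send_rows:
  motion:
    - [[0,0,0,0,0,1,0],[0,0,0,0,0,1,0],[0,0,0,0,0,1,0]]

```text
clock: 9.25
position: [0.7071, -0.1137, 0.201]
ee_rot: [-0.002, -0.123, 0.992, -0.001]
wrist_force: [-1.1, -0.4, 4.7]
finger_gap: -0.0001
```

Call:
send_rows:
  motion:
    - [[0,0,0,0,0,-15,0],[0,0,0,0,0,-40,0],[0,0,0,0,0,-45,0],[0,0,0,45,0,-15,0],[0,0,0,45,0,-10,0],[0,0,0,45,0,0,0],[0,0,0,30,30,0,0],[0,0,0,0,45,0,0],[0,0,0,0,45,0,0],[0,0,0,0,45,0,0]]

```text
clock: 10.25
position: [0.5033, 0.0047, 0.3268]
ee_rot: [-0.001, -0.119, 0.993, -0.002]
wrist_force: [1.1, 0.4, 0.3]
finger_gap: 0.0004
```

Call:
send_rows:
  motion:
    - [[0,0,0,0,45,0,0],[0,0,0,0,45,0,0],[0,0,0,0,45,0,0],[0,0,0,0,0,0,0],[0,0,0,0,0,0,0]]

```text
clock: 10.75
position: [0.4667, 0.1456, 0.3263]
ee_rot: [-0.001, -0.122, 0.993, -0.001]
wrist_force: [-0.4, -1.0, 0.2]
finger_gap: -0.0005
```

```bash
python3 look.py top5
python3 - <<'E'
from h import *
s,c=load('top5'); P=cloud(c); H,S,V=rng(P,c); X,Y,Z=np.moveaxis(P,-1,0); ok=c['range_z']>0
m=ok&(np.hypot(X-.545,Y+.132)<.07)&(H>=15)&(H<=32)&(S>110); print('ochre',m.sum(),P[m].mean(0) if m.any() else '')
p=ok&(abs(Z-.055)<.008)&(np.hypot(X-.545,Y+.132)<.07)&(H>95)&(H<125)&(S>100); print('blue',p.sum(),circ(P[p][:,:2]))
a=cv2.imread('pics/top5.png')[80:320,200:440]; cv2.imwrite('pics/z5.png',cv2.resize(a,(600,600),interpolation=cv2.INTER_CUBIC))
snap('scene','sc5'); a=cv2.imread('pics/sc5.png')[100:340,160:480]; cv2.imwrite('pics/z6.png',cv2.resize(a,(800,600),interpolation=cv2.INTER_CUBIC))
E
```

```text
post 60 [ 0.4779 -0.1474  0.204 ] min [ 0.471 -0.155  0.199] max [ 0.484 -0.14   0.208]
tab 90 [ 0.6603 -0.059   0.1997] min [ 0.653 -0.073  0.195] max [ 0.669 -0.045  0.203]
[[0.6520000100135803, -0.045099999755620956], [0.6599000096321106, -0.07460000365972519], [0.6700999736785889, -0.07190000265836716], [0.6621000170707703, -0.042399998754262924]]
pad 242 [ 0.7111 -0.1186  0.2001] min [ 0.692 -0.135  0.197] max [ 0.729 -0.102  0.203]
cup 244 (array([ 0.54598223, -0.13101337]), np.float64(0.03272281788223967))
deck ((0.6856330633163452, -0.09516996145248413), (0.18820904195308685, 0.12975309789180756), 14.170624732971191)
ochre 83 [ 0.52762271 -0.13183323  0.09496966]
blue 206 (array([ 0.54538917, -0.13204932]), np.float64(0.053434300041174554))
```

View pics/z5.png

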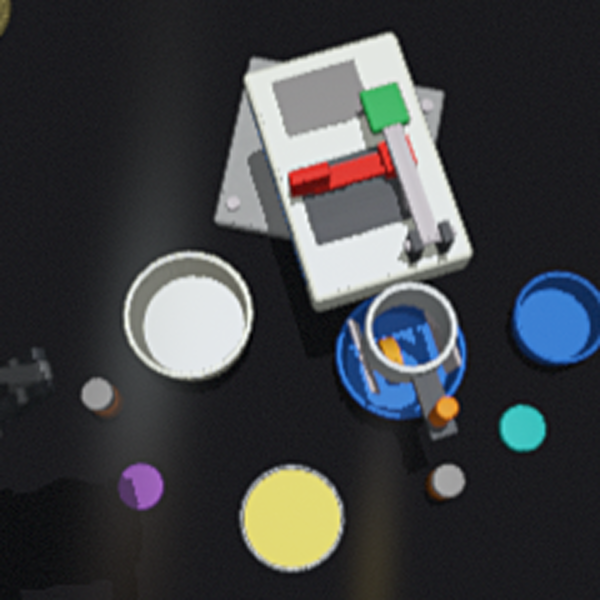

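View pics/z6.png

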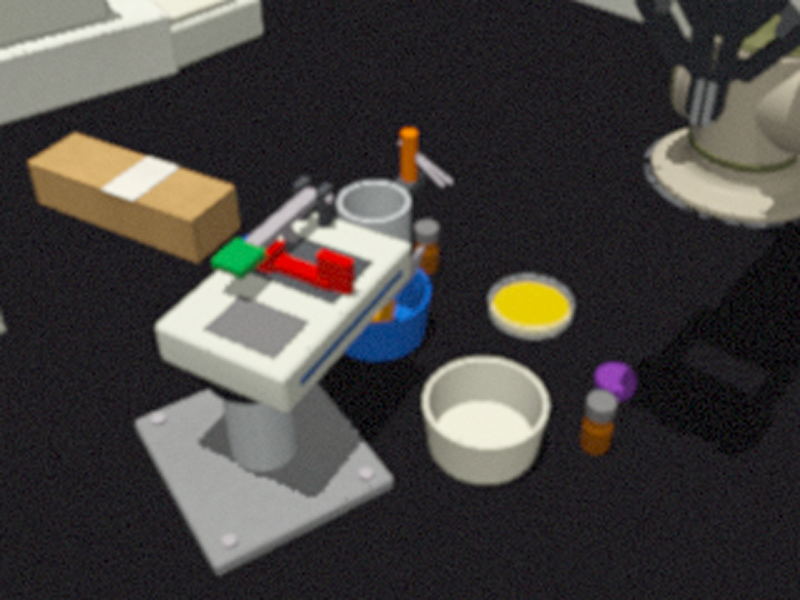

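Both views show the handle down and the catch back. The pellet shows at (392,350) in the top crop, and it looks tilted, so I'm checking its height.

Run:
```python
from h import *
for t in('top5','sc5'):
    s,c=load(t); P=cloud(c); H,S,V=rng(P,c); X,Y,Z=np.moveaxis(P,-1,0); ok=c['range_z']>0
    m=ok&(np.hypot(X-.545,Y+.132)<.058)&(H>=8)&(H<=32)&(S>110)&(Z<.15); q=P[m]; print(t,m.sum(),q.mean(0).round(3),q.min(0).round(3),q.max(0).round(3))
    print(q[::4].round(3).tolist())
    if len(q)>10: print('normal',np.linalg.svd(q-q.mean(0))[2][2].round(2))
snap('top','top6')
a=cv2.imread('pics/top6.png')[185:250,330:395]; cv2.imwrite('pics/z7.png',cv2.resize(a,(600,600),interpolation=cv2.INTER_CUBIC))
a=cv2.imread('pics/sc5.png')[195:255,280:345]; cv2.imwrite('pics/z8.png',cv2.resize(a,(600,560),interpolation=cv2.INTER_CUBIC))
```

```text
top5 58 [ 0.551 -0.125  0.042] [ 0.538 -0.133  0.026] [ 0.562 -0.115  0.047]
[[0.562, -0.124, 0.036], [0.56, -0.121, 0.036], [0.56, -0.115, 0.026], [0.557, -0.123, 0.04], [0.555, -0.116, 0.037], [0.554, -0.125, 0.04], [0.552, -0.12, 0.044], [0.551, -0.129, 0.046], [0.549, -0.122, 0.044], [0.549, -0.131, 0.041], [0.547, -0.126, 0.045], [0.545, -0.124, 0.046], [0.542, -0.124, 0.045], [0.542, -0.133, 0.043], [0.54, -0.133, 0.041]]
normal [0.37 0.14 0.92]
sc5 38 [ 0.551 -0.116  0.03 ] [ 0.534 -0.122 -0.   ] [ 0.599 -0.084  0.043]
[[0.535, -0.121, 0.037], [0.55, -0.116, 0.042], [0.555, -0.115, 0.043], [0.535, -0.121, 0.027], [0.546, -0.118, 0.032], [0.557, -0.117, 0.036], [0.541, -0.119, 0.024], [0.555, -0.116, 0.032], [0.563, -0.118, 0.032], [0.57, -0.084, -0.0]]
normal [ 0.18 -0.94 -0.3 ]
```

View pics/z7.png

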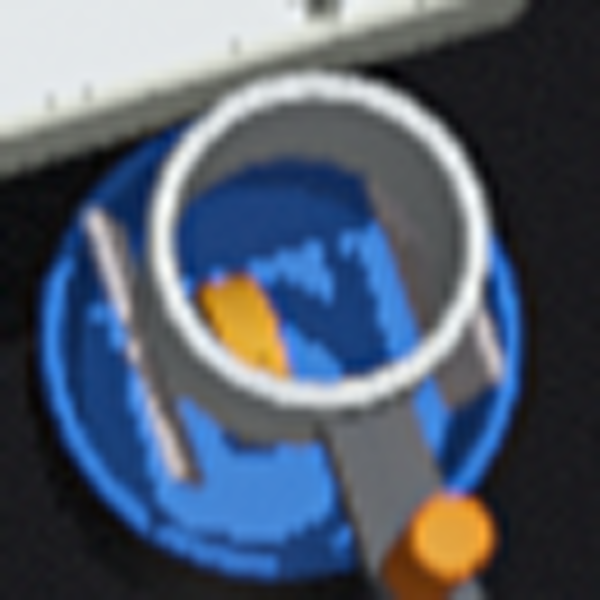

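View pics/z8.png

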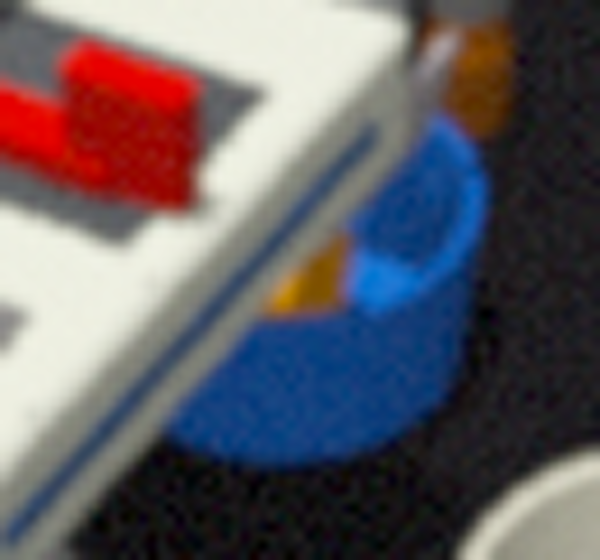

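The pellet has landed standing on edge in the jar, with its top at about 46 mm and its centre at about 25 mm. I'll let a second pass and check that it's still.

Call:
send_rows:
  motion:
    - [[0,0,0,0,0,0,0],[0,0,0,0,0,0,0],[0,0,0,0,0,0,0],[0,0,0,0,0,0,0],[0,0,0,0,0,0,0],[0,0,0,0,0,0,0],[0,0,0,0,0,0,0],[0,0,0,0,0,0,0],[0,0,0,0,0,0,0],[0,0,0,0,0,0,0]]

```text
clock: 11.9
position: [0.4685, 0.1411, 0.3259]
ee_rot: [-0.001, -0.118, 0.993, -0.001]
wrist_force: [-0.7, -0.3, 0.5]
finger_gap: 0.0004
```

Run:
```python
from h import *
snap('top','top7')
for t in('top5','top6','top7'):
    s,c=load(t); P=cloud(c); H,S,V=rng(P,c); X,Y,Z=np.moveaxis(P,-1,0); ok=c['range_z']>0
    m=ok&(np.hypot(X-.545,Y+.132)<.058)&(H>=8)&(H<=32)&(S>110)&(Z<.15); q=P[m]; print(t,s['clock'],m.sum(),q.mean(0).round(4),q.min(0).round(3),q.max(0).round(3))
```

```text
top5 10.75 58 [ 0.5506 -0.1245  0.042 ] [ 0.538 -0.133  0.026] [ 0.562 -0.115  0.047]
top6 10.85 59 [ 0.5507 -0.1246  0.042 ] [ 0.538 -0.133  0.024] [ 0.562 -0.115  0.048]
top7 11.9 58 [ 0.5508 -0.1246  0.0418] [ 0.538 -0.133  0.026] [ 0.562 -0.115  0.047]
```

It's at rest, with all conditions met by measurement, so I'm handing the job in.

```bash
python3 -c "
from cell import workorder
print(workorder.finish_job())"
```

```text
the job is handed in; nothing more can be done
None
```

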